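Stow the tip box in its dock for sea

TASK

Make the pipette tip box fast for sea: push it along the bench until its long hinge side is flush against the aluminium fence of the dock, and slide the orange retainer along the fence so that the box sits snugly between the rubber pad and the end stop, with no gap at the fence, the stop or the pad. Only push, with fingertips or the outside of the fingers: grip and lift nothing, push the retainer on its outer side without touching its rubber face, keep the box standing flat, and leave the red-capped bottle, cup, beaker and tape alone.

Things in the scene. Friction and masses are not known exactly. Their poses are not given: they have to be found in the camera images.
- dock: Fixed L-shaped aluminium dock, open to the front (-x); its floor is the bench. Origin: on the bench under the middle of the fence's front face. x points square through the fence, away from the box; y along the fence; z up. Fence: straight bar, front face x = 0, 12 mm thick, y -130 to +145 mm, 34 mm high, low rail on top (to z 38).
- stop_face (a point): Centre of the end stop's inner face, which the box's short side meets: dock (-31, -110, 23) mm. The stop is an aluminium block at the dock's -y end, 46 mm high, 14 mm thick (beyond the face, to -y), reaching forward from the fence to dock x = -74 mm. Axes as the dock's.
- tip_box: Loose pipette tip box, blue base, clear lid (fixed shut): 80 mm deep (x), 118 long (y), 89 high, 0.13 to 0.26 kg. Origin: centre of its underside. x points to the long hinge side, which must meet the fence. Starts in front of the gap between stop and retainer, yaw within 0.3 rad of the dock's. In place its origin is at dock x = -40, y = -51 mm.
- retainer (a joint): Travel (m) of the orange retainer along the fence towards the stop: 0 open (start 0 to 0.015), limit 0.112, about 0.097 when it holds the box against the stop. About 3 N friction; stays where left. Black carriage on the fence (dock x -7 to 19 mm, z 37 to 55, 2 to 38 mm beyond the pad face); orange plate and push block reach forward to dock x = -83 mm.
- retainer_pad (a point): Dark rubber pad, 70 mm (x) by 3 mm by 44 mm high, on the inner side of the orange retainer plate, facing the end stop. Origin: centre of its bare face, at dock x = -46 mm, z = 31 mm; axes as the dock's. To push: the outer, ribbed side of the orange block, 50 mm wide (dock x -75 to -25), z 6 to 70 mm, 47 mm from this origin in +y.
- red_buffer: Bystander: white buffer bottle with red cap, 38 mm diameter, 86 mm high, standing beyond the end stop; origin at the centre of its underside.
- foam_cup: Bystander: white foam cup, 92 mm diameter at the rim, 99 mm high, to the right; origin at the centre of its underside.
- beaker: Bystander: clear empty beaker, 52 mm diameter, 68 mm high, behind the dock; origin at the centre of its underside.
- tape_roll: Bystander: roll of tan tape lying flat, 102 mm diameter, 25 mm high, near the left front corner; origin at the centre of its underside.

How it is judged:
By the outcome, as a careful person would: the job done as asked, in the order asked, and still so for the second after the job is handed in, with the robot touching nothing.
It also fails if it takes over 43 s, if anything falls off the work surface, if the arm or the gripper's body presses on something with over 40 N, if the wrist force passes 120 N, or if a joint passes its speed limit or range.

ROBOT

A 7-joint arm with a two-finger parallel gripper is mounted at the origin on a cart in front of the work surface, level with it; the furniture and walls round the work are solid. World frame = base frame: x ahead of the robot, y to its left, z up, the work surface at z = 0. Lengths are in m, angles in degrees, forces in N, time in s.
With the tool pointing down it reaches from about 0.425 to 0.95 m from the base axis. Payload 4.7 kg.
Tool frame: the origin (TCP) lies on the front face of the gripper's body, between the roots of the fingers; the fingertips stand 73 mm ahead of it and the grasp point (between the pads) lies 54 mm ahead of it; z points along the fingers, y is the line along which they close (so a half turn about z gives the same grasp; the last joint's range is limited). The gripper opens to 85 mm and grips with 20 to 120 N. Pads are 22 mm wide; open, the fingers measure 114 mm over their backs; the gripper's body (76 mm by 85 mm) begins 54 mm behind the grasp point. The pads swing forward as they close: fully open they stand 13 mm farther back than shut.
Start: joints at [-72.531, 26.849, -2.785, 87.806, 1.381, 65.374, -4.715], TCP at [0.221, 0.638, 0.304] pointing down, gripper open.
Joint ranges: [-148.3, 148.3], [-19.14, 114.17], [-79.39, 73.82], [5.75, 140.21], [-59.74, 239.74], [12.07, 113.84], [-152.46, 152.46]. Speed limits (degrees/s): [147.25, 147.25, 180, 180, 180, 180, 180].

INTERFACE

Orientations are given as a 3x3 rotation matrix whose columns are the frame's x, y, z axes.
In Python, from bench import env gives the robot as it stands.
- The arm moves only by the shell command python3 -m crank 'ROWS' [FORCE]. ROWS is JSON, one flat list of numbers, 5 for each row, row after row: the shift along the world's x, y, z in mm, then the turn about the world's z in degrees, then the gripper's target within -1 to 1 (shut at 1, half-way at 0, fully open at -1). In form: [x, y, z, twist, fingers, x, y, z, twist, fingers, ...]. A call has 1 to 20 rows; each row is the pose to reach, as a shift and turn from the pose commanded when the call began; what a row does not reach only later rows make up. A row lasts 1/12 s, in which the tool goes at most 41.7 mm and 7.16 degrees, less where a joint would pass 70% of its speed; a pose out of reach is approached as far as the arm can. A call with a gripper value outside its range is refused whole. The fingers move at their own pace and stop on an object; FORCE is the grip in N (left out, the last holds). Time passes only in rows, so rows that repeat a pose let the fingers close. It gives the time, the measured TCP pose, the force, the opening and the grip force at its end, in the units of the state.
- env.state(): the state, without advancing time (a new reading comes with each control period).
- env.capture(name): name is "scene" or "top" or "wrist"; returns the picture (400x640x3 uint8, blue, green, red); there is no depth.
- env.camera_info(name): a dict with "fx", "fy", "cx", "cy" (pixels), "k1" (the pictures are not rectified: a ray, as slopes to the right and down, at radius r is drawn at 1 + k1 r^2 times it, then the intrinsics apply), "rvec" (rotation vector, rad) and "tvec" (3), from world to camera coordinates, as OpenCV has them. Camera axes: x right, y down, z forward; pixel columns grow to the right and rows downward; lengths in m; the calibration is good to about 2 mm. A picture is of the moment at which its call begins: read the wrist's pose just before it. camera_info takes no time and is no camera call; for the wrist camera it gives the pose at the moment of the call.
- env.sign_off(): hands the job in; it is judged then, once.
The state is a dict: "t": time; "q": joint angles; "joint_velocities": joint speeds; "effort": joint torques, N m; "position": TCP position; "tcp_rot": TCP orientation; "ft_force": force on the tool from outside, world axes, zero at the start; "torque": the same for the moment, N m; "finger_gap": opening from 0.0 (shut) to 1.0 (fully open); "grasp_force": force on a finger pad.
Only numpy, scipy, OpenCV 4.12 (cv2) and the standard library are available. Lean on these libraries where they do the work, as an engineer would, in place of code of your own. Each camera call takes 0.05 s, during which the arm holds its last target. There are 200 camera calls.

## Working session

There is one attempt and no reset: what is moved stays moved. The work goes in short steps, Python scripts to look and compute and a shell command to move; the robot and the scene stay as the last step left them, time stands still between calls to the robot, and variables do not carry over. Pictures are saved under pics/ and viewed, at most 10 in all, crops included, and the job is handed in when it is done.

```bash
mkdir -p pics; cat > h.py <<'E'
import numpy as np, cv2
from bench import env
def cam(n):
    c=env.camera_info(n); K=np.array([[c['fx'],0,c['cx']],[0,c['fy'],c['cy']],[0,0,1.]]); D=np.array([c['k1'],0,0,0.])
    return K,D,np.array(c['rvec'],float),np.array(c['tvec'],float)
def onplane(C,px,z):
    K,D,r,t=C; R=cv2.Rodrigues(r)[0]
    u=cv2.undistortPoints(np.array([[px]],float),K,D)[0,0]
    d=R.T@np.array([u[0],u[1],1]); o=-R.T@t
    return o+d*(z-o[2])/d[2]
def proj(C,P):
    K,D,r,t=C
    return cv2.projectPoints(np.array(P,float).reshape(-1,3),r,t,K,D)[0][:,0]
E
python3 - <<'E'
from h import *
for n in("top","scene"):
    cv2.imwrite(f"pics/{n}0.png",env.capture(n)); 
    C=cam(n); R=cv2.Rodrigues(C[2])[0]; print(n,-R.T@C[3],R[2],C[0][0,0])
s=env.state();print(s['t'],s['position'],s['tcp_rot'],s['ft_force'])
E
```

```text
top [ 0.39643702 -0.02969552  1.35421036] [ 0.14040859 -0.01209917 -0.99001972] 503.60346468922035
scene [-0.16144141 -1.00618202  0.70668663] [ 0.53316395  0.70648071 -0.46542584] 490.1277390555773
0.1 [0.22099083 0.63738043 0.30296438] [[-9.44815282e-01  3.27603150e-01 -5.09172991e-04]
 [ 3.27603539e-01  9.44813813e-01 -1.66716847e-03]
 [-6.50959664e-05 -1.74197312e-03 -9.99998481e-01]] [ 0.30171593  0.58543594 -0.18452767]
```

View pics/top0.png

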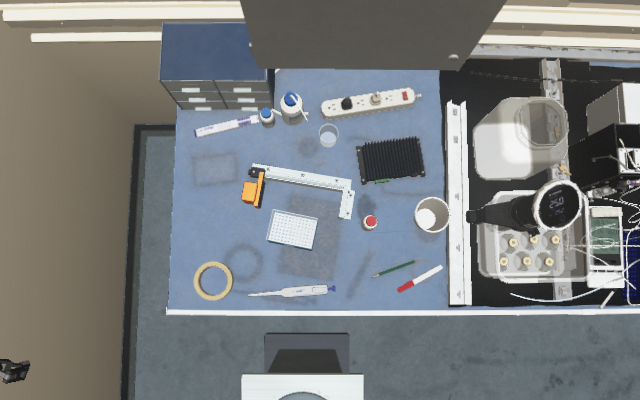

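View pics/scene0.png

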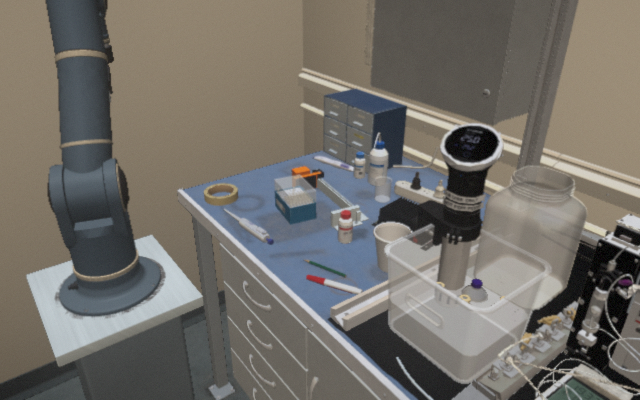

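The top view shows the dock around (250–355, 165–215), the box at (293,229), the retainer at (253,188) and the bottle at (370,222). I'll zoom in for corner pixels.

```bash
python3 - <<'E'
from h import *
im=cv2.imread("pics/top0.png")[150:260,235:395]
cv2.imwrite("pics/crop1.png",cv2.resize(im,None,fx=5,fy=5,interpolation=cv2.INTER_CUBIC))
E
```

```text
(no output)
```

View pics/crop1.png

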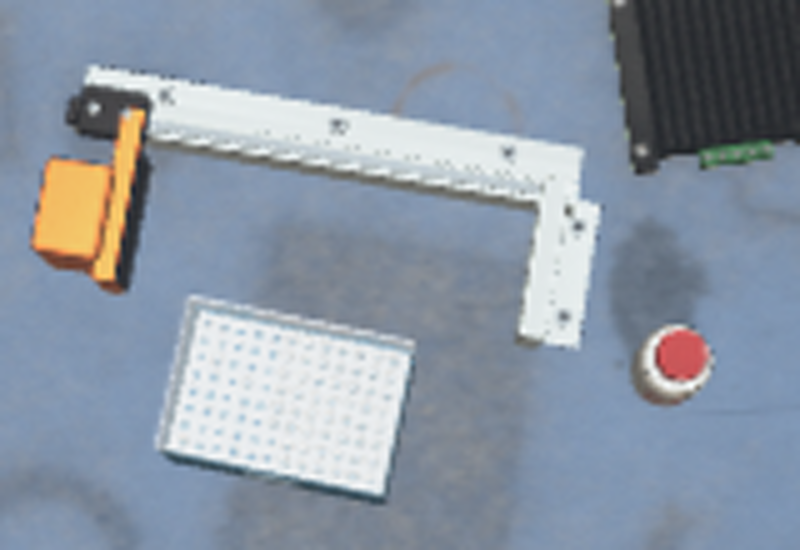

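```bash
cat > fit.py <<'E'
from h import *
from scipy.optimize import least_squares
C=cam("top")
def px(a): a=np.array(a,float); return (a+.5)/5-.5+np.array([235,150])
def T(p,P): 
    c,s=np.cos(p[2]),np.sin(p[2]); P=np.array(P,float)/1000
    return np.c_[p[0]+c*P[:,0]-s*P[:,1],p[1]+s*P[:,0]+c*P[:,1],P[:,2]]
def fit(M,pix,g): 
    f=lambda p:(proj(C,T(p,M))-px(pix)).ravel()
    r=least_squares(f,g); return r.x,r.fun.round(1)
d,e=fit([[12,145,34],[12,-130,34],[-74,-110,46],[0,-110,34]],[[88,66],[583,149],[521,335],[540,200]],[.6,0,-.15])
b,eb=fit([[40,59,89],[40,-59,89],[-40,-59,89],[-40,59,89]],[[190,297],[413,342],[385,500],[158,452]],[.5,0,-.2])
print("dock",d,e);print("box",b,eb)
R=np.array([[np.cos(d[2]),-np.sin(d[2])],[np.sin(d[2]),np.cos(d[2])]])
print("box in dock",R.T@(b[:2]-d[:2])*1000,np.degrees(b[2]-d[2]), np.degrees(d[2]))
for nm,p,z in (("padtopfront",(122,292),.053),("blk ",(35,248),.07),("blk back",(50,158),.07),("cap",(683,355),.086)):
    w=onplane(C,px(p),z); print(nm,w,R.T@(w[:2]-d[:2])*1000)
if __name__=="__main__":
    im=cv2.imread("pics/top0.png")[150:260,235:395]; im=cv2.resize(im,None,fx=5,fy=5,interpolation=cv2.INTER_CUBIC)
    def dr(p,Q,col):
        q=proj(C,T(p,Q)); q=((q-[235,150]+.5)*5-.5).astype(int); cv2.polylines(im,[q],False,col,1)
    dr(d,[[0,145,34],[0,-110,34],[-74,-110,46],[-74,-124,46],[0,-124,46],[12,-130,34],[12,145,34],[0,145,34]],(0,0,255))
    dr(d,[[0,145,0],[0,-110,0],[-74,-110,0]],(255,0,255))
    for z in(0,89): dr(b,[[40,59,z],[40,-59,z],[-40,-59,z],[-40,59,z],[40,59,z]],(0,200,0))
    for y in (46,61): dr(d,[[-81,y,53],[-11,y,53]],(255,0,0))
    cv2.imwrite("pics/ov.png",im)
E
python3 fit.py
```

```text
dock [ 6.61145605e-01  9.05366097e-05 -2.04631738e-01] [-0.9  0.6  0.6  5.  -0.6 -3.1  1.  -2.4]
box [ 0.52067353  0.02637078 -0.19316849] [-0.3  0.1  0.7  0.2  0.1 -0.4 -0.5  0. ]
box in dock [-142.88156403   -2.81292032] 0.6567959036413125 -11.724534954565248
padtopfront [0.57901784 0.11431372 0.053     ] [-103.62514732   95.15111132]
blk  [0.59935524 0.15782452 0.07      ] [-92.55374798 141.88679787]
blk back [0.646661   0.15123733 0.07      ] [-44.89642756 145.04988386]
cap [ 0.54339908 -0.17451092  0.086     ] [ -79.80968602 -194.88542045]
```

View pics/ov.png

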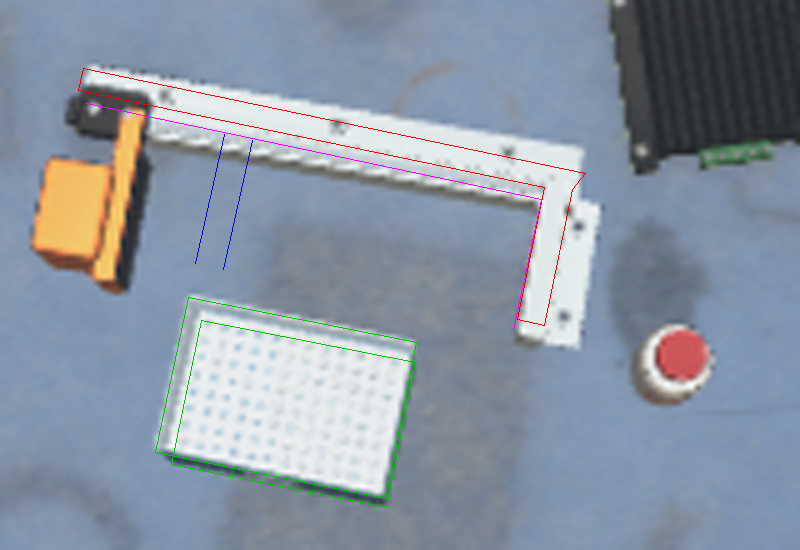

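The box fit overlays well. My dock points were wrong because the back strip I used is a foot flange. I'll refit the dock from the front bottom edge while the arm moves over for a close look.

```bash
python3 -m crank '[220,-590,0,9.6,0, 220,-590,0,9.6,0, 220,-590,0,9.6,0, 220,-590,0,9.6,0, 220,-590,0,9.6,0, 220,-590,0,9.6,0, 220,-590,0,9.6,0, 220,-590,0,9.6,0, 220,-590,0,9.6,0, 220,-590,0,9.6,0, 220,-590,0,9.6,0, 220,-590,0,9.6,0, 220,-590,0,9.6,0, 220,-590,0,9.6,0, 220,-590,0,9.6,0, 220,-590,0,9.6,0, 220,-590,0,9.6,0, 220,-590,0,9.6,0, 220,-590,0,9.6,0]'
python3 - <<'E'
from h import *
C=cam("wrist"); im=env.capture("wrist"); np.save("wc.npy",np.r_[C[0].ravel(),C[1],C[2],C[3]])
cv2.imwrite("pics/w0.png",im); cv2.imwrite("pics/w0b.png",cv2.resize(im,(800,500)))
R=cv2.Rodrigues(C[2])[0]; print(-R.T@C[3],R[2])
s=env.state();print(s['t'],s['position'],s['tcp_rot'][:,1],s['finger_gap'])
E
```

```text
t: 1.68
position: [0.4406, 0.0493, 0.3037]
tcp_rot: [[-0.987, 0.163, -0.001], [0.163, 0.987, 0.0], [0.001, 0.0, -1.0]]
ft_force: [0.3, 0.2, 0.0]
finger_gap: 0.502
grasp_force: 0.0
[0.36593988 0.06178728 0.37300104] [ 0.29163934 -0.04688605 -0.95537856]
1.7333 [0.44061288 0.04950112 0.30373077] [1.62149862e-01 9.86766102e-01 2.87395470e-04] 0.5017716500133393
```

View pics/w0b.png

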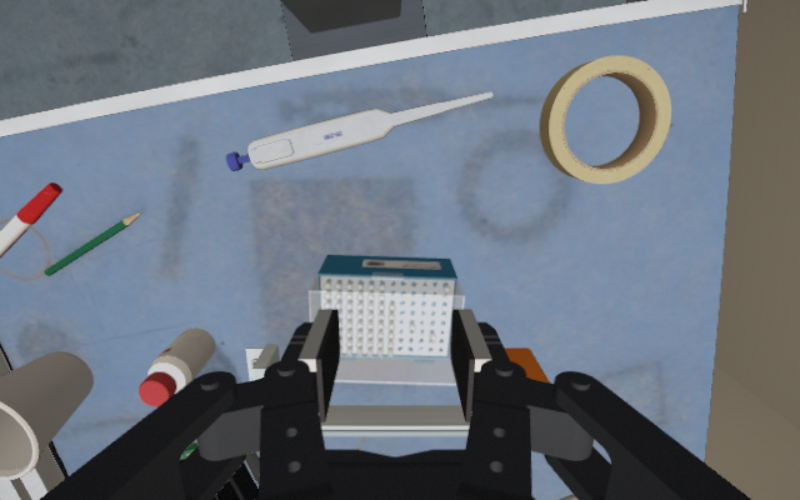

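The wrist view shows the box (320–455, 255–385) almost parallel to the tool. The fence edge lies at about (400,430), and the bottle (175,370) is clear. Now I'll refit the dock and compute the moves.

```bash
cat > dock.py <<'E'
from h import *
from fit import T,px,C,b
from scipy.optimize import least_squares
M=[[-74,-110,46],[0,-110,0]]; I=px([[520,332],[537,207]])
def f(p):
    q=proj(C,T(p[:3],M+[[0,p[3]*1000,0]]));return (q-np.r_[I,[px((160,142))]]).ravel()
r=least_squares(f,[.66,0,-.16,.08]); d=r.x[:3]
R=np.array([[np.cos(d[2]),-np.sin(d[2])],[np.sin(d[2]),np.cos(d[2])]])
def W(x,y): return d[:2]+R@np.array([x,y])/1000
def Dk(w): return R.T@(np.array(w)[:2]-d[:2])*1000
E
python3 - <<'E'
from dock import *
print(d,np.degrees(d[2]),r.fun.round(1)); print("box",Dk(b),np.degrees(b[2]-d[2]))
for nm,p,z in (("padtopfront",(122,292),.053),("blk",(35,248),.07),("blk back",(50,158),.07),("cap",(683,355),.086)):
    print(nm,Dk(onplane(C,px(p),z)))
print("pipette",[Dk(onplane(C,q,.015)) for q in((250,294),(290,292),(335,290))])
print("tcp",Dk(env.state()['position']), "x axis",R[:,0],"y",R[:,1])
E
```

```text
dock [ 6.61145605e-01  9.05366097e-05 -2.04631738e-01] [-0.9  0.6  0.6  5.  -0.6 -3.1  1.  -2.4]
box [ 0.52067353  0.02637078 -0.19316849] [-0.3  0.1  0.7  0.2  0.1 -0.4 -0.5  0. ]
box in dock [-142.88156403   -2.81292032] 0.6567959036413125 -11.724534954565248
padtopfront [0.57901784 0.11431372 0.053     ] [-103.62514732   95.15111132]
blk  [0.59935524 0.15782452 0.07      ] [-92.55374798 141.88679787]
blk back [0.646661   0.15123733 0.07      ] [-44.89642756 145.04988386]
cap [ 0.54339908 -0.17451092  0.086     ] [ -79.80968602 -194.88542045]
[ 0.65230013  0.00259681 -0.17063235] -9.776513251337782 [-0.2 -0.3  0.2  0.3 -0.   0.1]
box [-133.75201216    1.07778748] -1.291225799586155
padtopfront [-91.18820675  97.65076618]
blk [-78.53452699 143.98309474]
blk back [-30.79722659 145.52434491]
cap [ -77.24567516 -193.02770184]
pipette [array([-314.74873676,   83.07625115]), array([-291.32115299,  -19.41054944]), array([-265.77482012, -135.00660602])]
tcp [-216.57765481   10.27747479] x axis [ 0.98547759 -0.16980555] y [0.16980555 0.98547759]
```

```bash
python3 -m crank '[-1,-9,-40,-0.4,0, -1,-9,-80,-0.4,0, -1,-9,-120,-0.4,0, -1,-9,-160,-0.4,0, -1,-9,-195,-0.4,0, -1,-9,-207,-0.4,0, -1,-9,-207,-0.4,0, 12,-11,-207,-0.4,0, 22,-13,-207,-0.4,0, 30,-14,-207,-0.4,0, 38,-16,-207,-0.4,0, 46,-17,-207,-0.4,0, 54,-18,-207,-0.4,0, 62,-20,-207,-0.4,0, 70,-21,-207,-0.4,0, 78,-23,-207,-0.4,0, 86,-24,-207,-0.4,0, 94,-26,-207,-0.4,0, 100,-27,-207,-0.4,0, 100,-27,-207,-0.4,0]'
python3 - <<'E'
from dock import *
im=env.capture("top")[150:260,235:395]; cv2.imwrite("pics/t1.png",cv2.resize(im,None,fx=5,fy=5,interpolation=cv2.INTER_CUBIC))
print("tcp",Dk(env.state()['position']))
E
```

```text
t: 3.4
position: [0.5429, 0.0206, 0.0979]
tcp_rot: [[-0.985, 0.173, 0.003], [0.173, 0.985, 0.0], [-0.003, 0.001, -1.0]]
ft_force: [-0.3, -0.8, 0.7]
finger_gap: 0.499
grasp_force: 0.0
dock [ 6.61145605e-01  9.05366097e-05 -2.04631738e-01] [-0.9  0.6  0.6  5.  -0.6 -3.1  1.  -2.4]
box [ 0.52067353  0.02637078 -0.19316849] [-0.3  0.1  0.7  0.2  0.1 -0.4 -0.5  0. ]
box in dock [-142.88156403   -2.81292032] 0.6567959036413125 -11.724534954565248
padtopfront [0.57901784 0.11431372 0.053     ] [-103.62514732   95.15111132]
blk  [0.59935524 0.15782452 0.07      ] [-92.55374798 141.88679787]
blk back [0.646661   0.15123733 0.07      ] [-44.89642756 145.04988386]
cap [ 0.54339908 -0.17451092  0.086     ] [ -79.80968602 -194.88542045]
tcp [-111.48961882   -0.85227259]
```

View pics/t1.png

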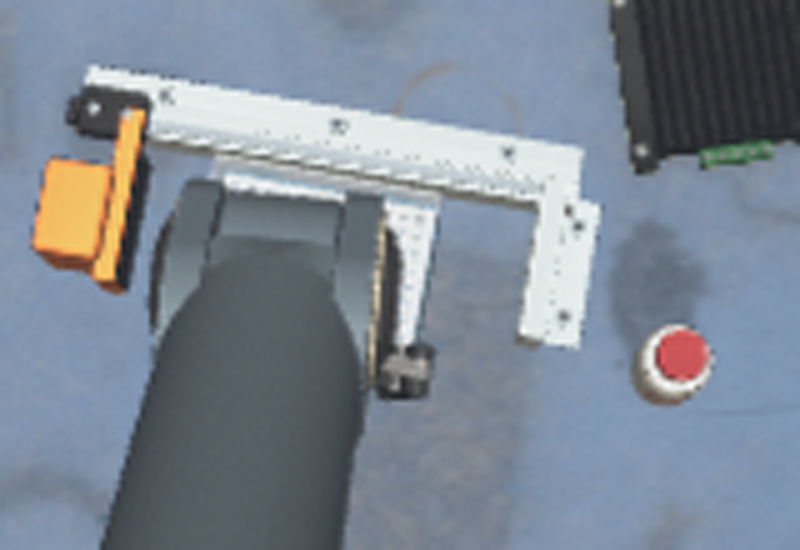

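The box is moving parallel to the fence, with its rear edge at (220,160)–(440,195). I'll continue in small steps.

```bash
python3 -m crank '[4,-1,0,0,0, 7,-1,0,0,0, 10,-2,0,0,0, 12,-2,0,0,0, 13,-2,0,0,0, 14,-2.4,0,0,0, 15,-2.6,0,0,0, 15,-2.6,0,0,0]'; python3 -m crank '[1,0,0,0,0, 2,0,0,0,0, 2,0,0,0,0]' | grep -E 'pos|ft_f'; python3 -m crank '[1,0,0,0,0, 2,0,0,0,0, 2,0,0,0,0]' | grep -E 'pos|ft_f'
```

```text
t: 4.12
position: [0.556, 0.0182, 0.0967]
tcp_rot: [[-0.985, 0.172, -0.0], [0.172, 0.985, 0.0], [0.0, -0.0, -1.0]]
ft_force: [-3.2, 0.2, 0.7]
finger_gap: 0.498
grasp_force: 0.0
position: [0.5569, 0.0184, 0.0966]
ft_force: [-4.9, -0.2, 2.9]
position: [0.5592, 0.0184, 0.0967]
ft_force: [-5.6, 0.1, 2.0]
```

```bash
python3 -m crank '[1,0,0,0,0, 1,0,0,0,0]' | grep -E 'pos|ft_f'; python3 -m crank '[1,0,0,0,0, 1,0,0,0,0]' | grep -E 'pos|ft_f'
python3 - <<'E' | tail -1
from dock import *
cv2.imwrite("pics/s1.png",cv2.resize(env.capture("scene")[150:250,250:390],None,fx=5,fy=5,interpolation=cv2.INTER_CUBIC))
print("tcp",Dk(env.state()['position']))
E
```

```text
position: [0.5597, 0.0185, 0.0965]
ft_force: [-5.9, -0.2, 2.1]
position: [0.5598, 0.0185, 0.0964]
ft_force: [-7.7, 1.1, 4.3]
tcp [-9.38236405e+01 -2.45479333e-02]
```

View pics/s1.png

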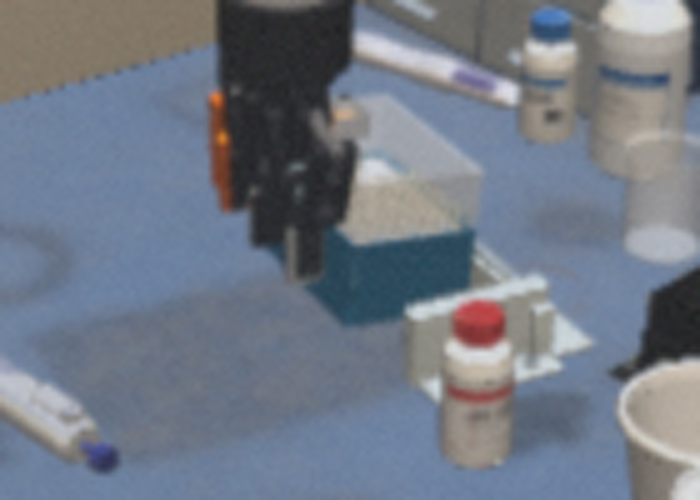

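The TCP has stalled at 0.560 while the force rises, so the box is on the fence. The scene view shows it flat, with its blue base running along the fence. Next I'll back off, rise and turn for the retainer.

```bash
python3 -c "
from bench import env;print(env.state()['q'])"
python3 -m crank '[-8,1,0,0,0, -29,5,0,0,0, -29,5,0,0,0, -29,5,35,0,1, -29,5,75,0,1, -29,5,100,0,1, -10,45,105,7,1, 15,80,105,14,1, 40,115,105,21,1, 60,150,105,28,1, 71,175,105,35,1, 71,175,105,42,1, 71,175,105,49,1, 71,175,105,56,1, 71,175,105,63,1, 71,175,105,70,1, 71,175,105,77,1, 71,175,105,84,1, 71,175,105,90,1, 71,175,105,90,1]'
python3 - <<'E' | tail -2
from dock import *
print(env.state()['q'])
cv2.imwrite("pics/t2.png",cv2.resize(env.capture("top")[150:260,235:395],None,fx=5,fy=5,interpolation=cv2.INTER_CUBIC))
print("tcp",Dk(env.state()['position']))
E
```

```text
[-16.49850272  32.03669069  13.53840427 113.73428232 -12.31937334
  35.90809266  85.24103839]
t: 6.67
position: [0.634, 0.1931, 0.2022]
tcp_rot: [[-0.171, -0.985, 0.002], [-0.985, 0.171, 0.001], [-0.002, -0.002, -1.0]]
ft_force: [-1.0, -0.4, -0.1]
finger_gap: -0.001
grasp_force: 0.0
  53.7589407  146.01172983]
tcp [-50.49962454 184.52566315]
```

View pics/t2.png

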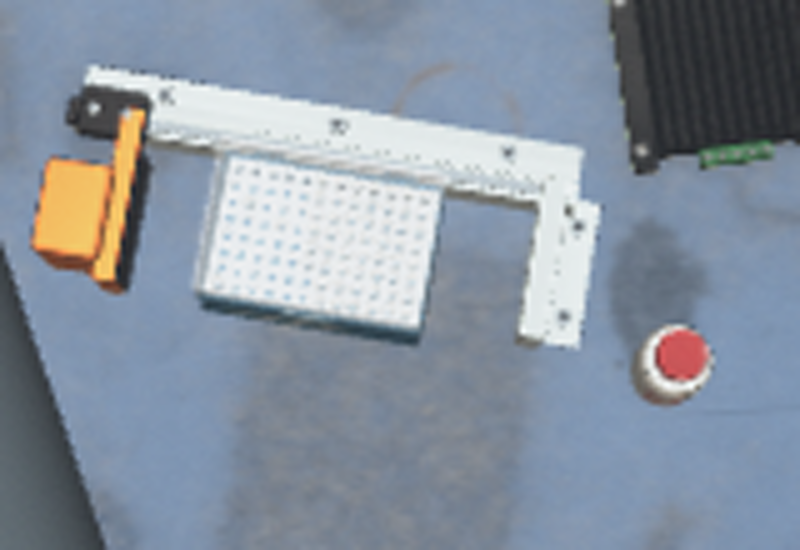

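Top view: the box is against the fence with corners (220,152), (443,187), (420,340) and (200,300). Joint 7 is close to its limit, so I'll turn the tool half round and measure the box meanwhile.

```bash
python3 -m crank '[-4,1,0,-7,1, -4,1,0,-14,1, -4,1,0,-21,1, -4,1,0,-28,1, -4,1,0,-35,1, -4,1,0,-42,1, -4,1,0,-49,1, -4,1,0,-56,1, -4,1,0,-63,1, -4,1,0,-70,1, -4,1,0,-77,1, -4,1,0,-84,1, -4,1,0,-91,1, -4,1,0,-98,1, -4,1,0,-105,1, -4,1,0,-112,1, -4,1,0,-119,1, -4,1,0,-126,1, -4,1,0,-133,1, -4,1,0,-140,1]' | grep pos
python3 -m crank '[0,0,0,-7,1, 0,0,-35,-14,1, 0,0,-70,-21,1, 0,0,-90,-28,1, 0,0,-104,-35,1, 0,0,-107,-40,1, 0,0,-107,-40,1]'
python3 - <<'E' | tail -4
from dock import *
from fit import fit
b2,e=fit([[40,-59,89],[-40,-59,89],[-40,59,89]],[[443,187],[422,330],[200,293]],[.6,0,-.2])
print("box",Dk(b2),np.degrees(b2[2]-d[2]),e)
print(env.state()['q'].round(1).tolist())
print("tcp",Dk(env.state()['position']))
E
```

```text
position: [0.6296, 0.1945, 0.2023]
t: 8.97
position: [0.6286, 0.1946, 0.0933]
tcp_rot: [[0.175, 0.985, -0.001], [0.985, -0.175, -0.002], [-0.002, -0.001, -1.0]]
ft_force: [0.5, 0.1, 0.6]
finger_gap: 0.001
grasp_force: 0.0
cap [ 0.54339908 -0.17451092  0.086     ] [ -79.80968602 -194.88542045]
box [-50.38194846  -1.81597694] 0.34322417826276147 [ 1.2 -1.3  0.2  0.8 -1.3  0.4]
[-43.8, 42.8, 33.9, 101.0, -31.5, 46.2, -4.6]
tcp [-55.93709179 185.14525618]
```

```bash
python3 -m crank '[-2,-12,0,0,1, -4,-22,0,0,1, -5,-28,0,0,1, -6,-34,0,0,1, -7,-40,0,0,1, -8,-46,0,0,1, -9,-52,0,0,1, -10,-58,0,0,1, -11,-64,0,0,1, -12,-70,0,0,1, -13,-76,0,0,1, -14,-82,0,0,1, -15,-88,0,0,1, -16,-94,0,0,1, -17,-98,0,0,1, -17,-98,0,0,1]'
python3 - <<'E' | tail -1
from dock import *
cv2.imwrite("pics/t3.png",cv2.resize(env.capture("top")[150:260,235:395],None,fx=5,fy=5,interpolation=cv2.INTER_CUBIC))
print("tcp",Dk(env.state()['position']))
E
```

```text
t: 10.3
position: [0.6121, 0.0946, 0.0951]
tcp_rot: [[0.174, 0.985, 0.0], [0.985, -0.174, -0.001], [-0.001, 0.001, -1.0]]
ft_force: [1.0, 3.1, 0.9]
finger_gap: -0.002
grasp_force: 0.0
tcp [-55.55358236  83.83116907]
```

View pics/t3.png

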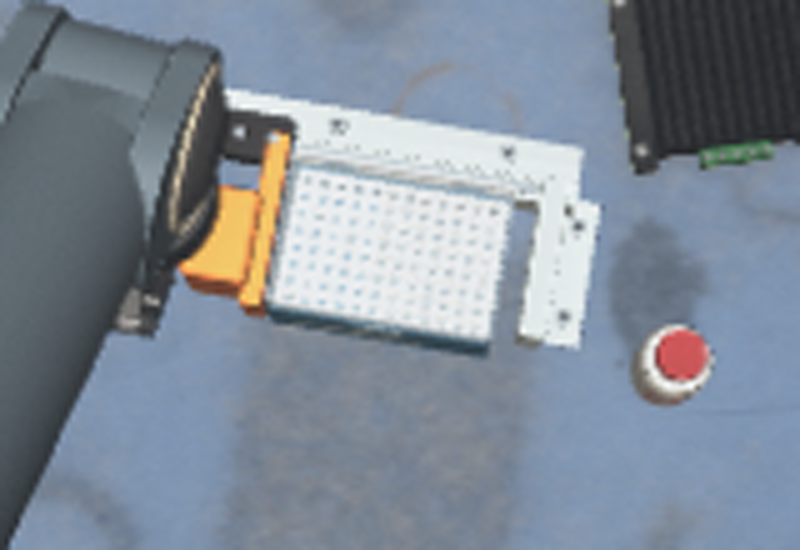

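The retainer is carrying the box along the fence, with about 15 mm left to the stop (box edge x≈510, stop at ≈530).

```bash
python3 -m crank '[-1,-4,0,0,1, -1,-8,0,0,1, -2,-11,0,0,1, -2,-13,0,0,1, -2,-14,0,0,1, -2,-14,0,0,1]'| grep -E 'pos|ft_f'
for i in 1 2 3; do python3 -m crank '[0,-1,0,0,1, 0,-2,0,0,1, 0,-2,0,0,1]' | grep -E 'pos|ft_f'; done
```

```text
position: [0.6095, 0.082, 0.0947]
ft_force: [0.3, 3.0, 1.0]
position: [0.6096, 0.0813, 0.0946]
ft_force: [-0.3, 5.2, 1.5]
position: [0.6096, 0.0812, 0.0946]
ft_force: [-0.9, 8.6, 1.6]
position: [0.6096, 0.081, 0.0947]
ft_force: [-1.0, 12.4, 1.7]
```

Seated: the TCP has stalled and the force climbed to 12 N. I'll back off, then press the box lightly against the fence again in case the slide opened a gap.

```bash
python3 -m crank '[1,8,0,0,1, 4,25,0,0,1, 5,30,35,0,1, 5,30,75,0,1, 5,30,108,0,0, -15,5,108,7,0, -45,-30,108,14,0, -70,-65,108,21,0, -95,-95,108,28,0, -103,-105,108,35,0, -103,-105,108,42,0, -103,-105,108,49,0, -103,-105,108,56,0, -103,-105,108,63,0, -103,-105,108,70,0, -103,-105,108,77,0, -103,-105,108,84,0, -103,-105,108,90,0, -103,-105,108,90,0]'
python3 - <<'E' | tail -1
from dock import *
s=env.state();print("tcp",Dk(s['position']),s['q'].round(0).tolist(),s['t'])
E
```

```text
t: 13.18
position: [0.5064, -0.0307, 0.2025]
tcp_rot: [[-0.985, 0.173, -0.001], [0.173, 0.985, -0.002], [0.001, -0.002, -1.0]]
ft_force: [-0.5, 0.7, -0.1]
finger_gap: 0.501
grasp_force: 0.0
tcp [-138.10228064  -57.59531979] [-18.0, 19.0, 20.0, 117.0, -9.0, 45.0, 88.0] 13.1833
```

```bash
python3 -m crank '[1,5,-40,0,0, 1,5,-80,0,0, 1,5,-102,0,0, 1,5,-106,0,0, 1,5,-106,0,0, 10,3,-106,0,0, 20,2,-106,0,0, 29,0,-106,0,0, 36,-1,-106,0,0, 39,-2,-106,0,0, 39,-2,-106,0,0]' | grep -E 'pos|ft_f'
for i in 1 2 3; do python3 -m crank '[1,0,0,0,0, 2,0,0,0,0, 2,0,0,0,0]' | grep -E 'pos|ft_f'; done
python3 - <<'E' | tail -1
from dock import *
s=env.state();print("tcp",Dk(s['position']),s['t'])
E
```

```text
position: [0.5472, -0.0306, 0.0983]
ft_force: [-2.0, 0.8, 6.3]
position: [0.5478, -0.0307, 0.0982]
ft_force: [-5.5, 1.7, 9.2]
position: [0.5486, -0.0308, 0.0982]
ft_force: [-9.4, 1.2, 12.2]
position: [0.5487, -0.0308, 0.0981]
ft_force: [-15.7, 0.9, 19.2]
tcp [-96.37724195 -50.49032794] 14.85
```

The upward force suggests the lid is bearing on the gripper, so I'll back off, rise and look.

```bash
python3 -m crank '[-6,1,0,0,0, -14,3,0,0,0, -40,7,0,0,0, -40,7,0,0,0, -40,7,40,0,0, -40,7,80,0,0, -40,7,120,0,-1, -50,40,150,0,-1, -50,80,180,0,-1, -50,120,180,0,-1, -50,120,180,0,-1]' | grep -E 'pos|ft_f'
python3 - <<'E' | tail -1
from dock import *
a=env.capture("top")[150:260,235:395]; a=cv2.resize(a,None,fx=5,fy=5,interpolation=cv2.INTER_CUBIC)[50:370,180:620]
s=env.capture("scene")[160:240,285:385]; s=cv2.resize(s,None,fx=5,fy=5,interpolation=cv2.INTER_CUBIC)
C2=cam("wrist"); w=env.capture("wrist"); cv2.imwrite("pics/w2raw.png",w)
cv2.imwrite("pics/s2raw.png",s)
cv2.imwrite("pics/t4raw.png",a)
m=np.zeros((600,800,3),np.uint8)
m[:320,:440]=a; m[:280,440:]=s[60:340,60:420]; w=cv2.resize(w,(512,320)); m[320:600,:512]=w[40:320]
cv2.imwrite("pics/m.png",m); print(env.state()['position'],env.state()['t'])
E
```

```text
position: [0.5027, 0.0965, 0.2797]
ft_force: [0.9, 0.4, -0.8]
[0.50190315 0.08998835 0.27691958] 15.9167
```

View pics/m.png

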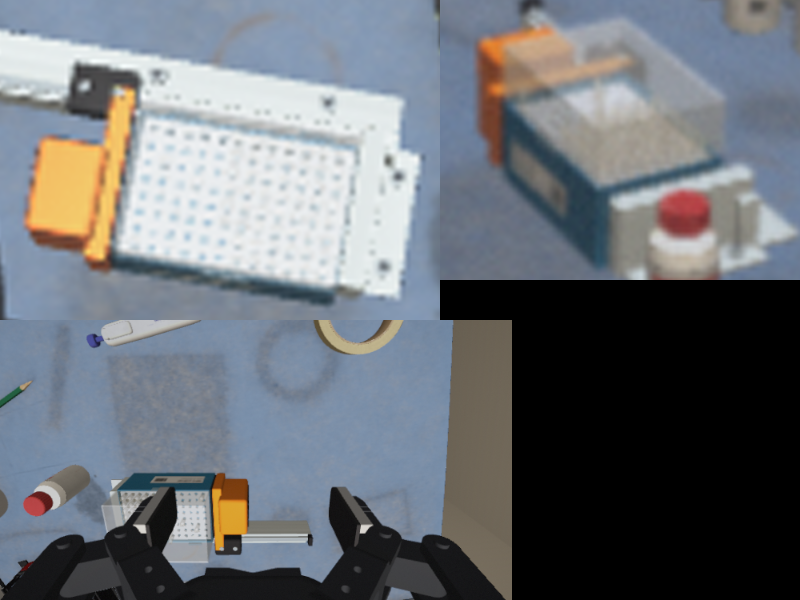

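Montage: in the top view the box sits square between the pad (left edge about x=120) and the stop (about x=355). In the scene view its blue base looks flat along the stop. The bottle is untouched. I'll press the fence side once more, with shut fingertips and the gripper higher so it clears the lid. I'll also compare the predicted corners with the scene view.

```bash
python3 -m crank '[8,-40,0,0,1, 8,-80,0,0,1, 8,-115,-10,0,1, 8,-115,-50,0,1, 8,-115,-90,0,1, 8,-115,-130,0,1, 8,-115,-165,0,1, 8,-115,-173,0,1, 8,-115,-173,0,1, 18,-117,-173,0,1, 28,-118,-173,0,1, 36,-120,-173,0,1, 42,-121,-173,0,1, 44,-121,-173,0,1, 44,-121,-173,0,1]' | grep -E 'pos|ft_f'
for i in 1 2 ; do python3 -m crank '[1,0,0,0,1, 2,0,0,0,1, 2,0,0,0,1]' | grep -E 'pos|ft_f'; done
python3 - <<'E' | tail -2
from dock import *
s=env.state();print("tcp",Dk(s['position']),s['t'])
P=[np.r_[W(x-3,y),z/1000] for x,y,z in((-80,-110,0),(-80,8,0),(0,-110,89))]
print(proj(cam("scene"),P).round(1).tolist(),"seen 329.1,225.5 / 310.4,208 / 353.4,191")
E
```

```text
position: [0.5473, -0.0318, 0.1047]
ft_force: [-0.2, 0.3, -0.2]
position: [0.548, -0.0317, 0.104]
ft_force: [0.6, 0.3, -0.7]
position: [0.5494, -0.0316, 0.1037]
ft_force: [-0.9, -0.4, 0.8]
tcp [-95.56047535 -51.2003589 ] 17.6667
[[328.1, 226.3], [309.6, 207.7], [354.4, 191.9]] seen 329.1,225.5 / 310.4,208 / 353.4,191
```

Without the lid contact there is no force yet at this position, so I'll continue until the fence reacts.

```bash
for i in 1 2 3; do python3 -m crank '[0.7,0,0,0,1, 1.5,0,0,0,1, 1.5,0,0,0,1]' | grep -E 'pos|ft_f'; done
```

```text
position: [0.5497, -0.0313, 0.1033]
ft_force: [-5.2, 1.2, 2.0]
position: [0.5502, -0.0311, 0.1031]
ft_force: [-7.4, 1.9, 2.0]
position: [0.5507, -0.0309, 0.1028]
ft_force: [-9.5, 1.7, 4.6]
```

```bash
python3 -m crank '[-8,1,0,0,1, -30,5,0,0,1, -40,7,0,0,1, -40,7,35,0,1, -40,7,75,0,1, -40,7,100,-7,1, -20,40,105,-14,1, 5,75,105,-21,1, 30,110,105,-28,1, 55,135,105,-35,1, 61,144,105,-42,1, 61,144,105,-49,1, 61,144,105,-56,1, 61,144,105,-63,1, 61,144,105,-70,1, 61,144,105,-77,1, 61,144,105,-84,1, 61,144,105,-90,1, 61,144,105,-90,1]'
python3 - <<'E' | tail -1
from dock import *
s=env.state();print("tcp",Dk(s['position']),s['t'])
E
```

```text
t: 20.0
position: [0.6159, 0.1125, 0.2089]
tcp_rot: [[0.174, 0.985, 0.001], [0.985, -0.174, -0.001], [-0.0, 0.001, -1.0]]
ft_force: [-0.3, -0.4, 0.1]
finger_gap: 0.0
grasp_force: 0.0
tcp [-54.49546029 102.10350602] 20.0
```

```bash
python3 -m crank '[-1,0,-40,0,1, -1,0,-80,0,1, -1,0,-108,0,1, -1,0,-114,0,1, -1,0,-114,0,1, -3,-10,-114,0,1, -5,-20,-114,0,1, -6,-26,-114,0,1, -6,-29,-114,0,1, -6,-29,-114,0,1]' | grep -E 'pos|ft_f'
for i in 1 2 3; do python3 -m crank '[0,-1,0,0,1, 0,-2,0,0,1, 0,-2,0,0,1]' | grep -E 'pos|ft_f'; done
```

```text
position: [0.6102, 0.082, 0.0964]
ft_force: [0.1, 0.3, 0.1]
position: [0.6097, 0.0814, 0.0951]
ft_force: [0.3, -0.3, 0.3]
position: [0.6097, 0.0812, 0.095]
ft_force: [-0.2, 6.0, 1.4]
position: [0.6098, 0.081, 0.0949]
ft_force: [-0.9, 8.6, 2.7]
```

The retainer stalls at the same place, so it is snug. I'll retreat, compare the bystanders numerically and hand in.

```bash
python3 -m crank '[1,8,0,0,1, 4,25,0,0,1, 5,30,35,0,1, 5,30,75,0,1, 5,40,110,0,1, 0,80,150,0,1, 0,120,180,0,1, 0,150,180,0,1, 0,150,180,0,1, 0,150,180,0,1]' | grep -E 't:|pos|ft_f'
python3 - <<'E' | tail -2
from dock import *
a=cv2.imread("pics/top0.png").astype(int); c=env.capture("top").astype(int)
print({n:round(float(abs(a-c)[y-r:y+r,x-r:x+r].mean()),1) for n,x,y,r in(("bottle",370,222,10),("cup",432,215,16),("beaker",329,134,12),("tape",213,281,20),("ref",180,150,0+5))})
E
```

```text
t: 22.42
position: [0.6094, 0.2321, 0.2754]
tcp_rot: [[0.165, 0.986, 0.002], [0.986, -0.165, 0.001], [0.002, 0.001, -1.0]]
ft_force: [0.2, -0.3, -1.0]
cap [ 0.54339908 -0.17451092  0.086     ] [ -79.80968602 -194.88542045]
{'bottle': 0.7, 'cup': 0.6, 'beaker': 0.7, 'tape': 0.7, 'ref': 43.7}
```

```bash
python3 -c "
from bench import env;print(env.sign_off())"
```

```text
the job is handed in; nothing more can be done
None
```

The job is handed in at about 22 s: the tip box was pushed against the fence and the retainer slid up to hold it against the end stop, but contact at fence, stop and pad is judged from push forces and stall positions, not a close-up; the gripper pressed down on the box with up to 19 N during one push, and the four bystanders did not move.

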